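# Clip the hold marker onto the unit's handle

## Task

This unit has to be held back from shipping: draw the orange hold marker out of its little blue shelf by the hook end and lay it down clear of the shelf on the bench, letting go. Then take it anew by its orange handle block and push its sprung red gate against the upright bar of the yellow bow handle on the unit's white front panel until the bar has passed and the gate has sprung shut behind it. Leave the marker lying flat on the bench, hooked on and released, and do not disturb the spool, screwdriver or tray.

Things in the scene. Friction and masses are not known exactly. Their poses are not given: they have to be found in the camera images.
- marker: Loose hold marker, about 110 g, flat on the bench, with a steel fork-shaped snap hook. Origin: centre of the underside of its orange handle block (70 mm along x, 26 wide in y, 30 high: x -35 to 35 mm). x axis points from the handle to the hook's open end, z up. Total x -35 to 112.5 mm. At the start the block is inside the blue shelf, only the hook sticks out.
- hook_arms (a point): Midway between the hook's two arms: marker x 88, y 0, z 18 mm. Hook 12 mm thick (z 12 to 24): shank x 34-51 (20 wide), cross piece x 50-60 with a foot down to the bench, then two parallel steel arms x 60-112, 7 thick, inner faces y +-17, outer faces y +-24 (48 mm over both, can be gripped there). Axes as the marker's.
- gate (a joint): Red gate's hinge, rad: 0 shut (sprung), to 1.35 swung inward towards the handle; it cannot swing outward. Opening it with a bar takes about 2 to 7 N, partly sideways. It springs shut behind an 8 mm bar once the bar is at marker x of about 71 mm or less (the cross piece stops it at 64 mm).
- gate_mid (a point): Middle of the shut red gate: marker x 104, y 4, z 18 mm; turns with the gate. The gate is a 7 mm rod across the mouth, hinged on the +y arm at marker y 20.5 mm, free tip at the -y arm. A bar passes if it meets the gate between marker y -10 and +2 mm (best about -5 mm, towards the free tip).
- loop_bar (a point): On the axis of the upright bar of the unit's yellow bow handle, 18 mm above the bench. Bar 8 mm thick, 72 mm tall; both ends turn back 45 mm to the white front panel (200 mm wide, 78 high), the lower arm within 8 mm of the bench. The unit is fixed. x points level from the bar square into the panel (the way to push the hook on), z up.
- shelf_mouth (a point): Middle of the mouth of the fixed blue sheet-steel shelf, at bench level. x points out of the mouth (the way to draw the marker out), z up. The shelf reaches 105 mm back from the mouth, is 90 mm wide and 47 high outside, 84 wide and 44 high inside, roofed, no floor, closed back.
- spool: White empty spool standing on the bench, 60 mm across, 40 mm high, bystander. Origin: centre of underside.
- driver: Screwdriver 170 mm long lying on the bench, bystander. Origin: underside; handle towards its -x.
- tray: Small blue open parts tray, 80 x 60 x 30 mm, bystander. Origin: centre of underside.
Not all that is in view belongs to the job. Several things look just like the marker: the one meant starts farthest to the robot's left.

How it is judged:
By the outcome, as a careful person would: the job done as asked, in the order asked, and still so for the second after the job is handed in, with the robot touching nothing.
It also fails if it takes over 61 s, if anything falls off the work surface, if the arm or the gripper's body presses on something with over 40 N, if the wrist force passes 120 N, or if a joint passes its speed limit or range.

## Robot

A 6-joint arm with a two-finger parallel gripper is mounted at the origin on the work surface. World frame = base frame: x ahead of the robot, y to its left, z up, the work surface at z = 0. Lengths are in m, angles in rad, forces in N, time in s.
With the tool pointing down it reaches from about 0.325 to 0.775 m from the base axis. Payload 5.5 kg.
Tool frame: the origin (TCP) lies midway between the tips of the shut fingers; the grasp point (between the pads) lies behind it (env.tcp_to_grasp is the x of the grasp point in the tool frame, in m); x points along the fingers, y is the direction in which the jaws open and shut, and the axes are right-handed (so a half turn about x gives the same grasp; the last joint's range is limited). The gripper opens to 88 mm and grips with 3 to 60 N. Pads are 20 mm wide; open, the fingers measure 115 mm over their backs; the gripper's body (75 mm by 178 mm) begins 61 mm behind the grasp point.
Start: joints at [1.151, 0.091, 1.231, -0, 1.82, -0.057], TCP at [0.213, 0.561, 0.223] pointing down, gripper open.
Joint ranges: [-2.87, 2.87], [-0.86, 2.18], [0.17, 2.46], [-1.51, 4.65], [0.06, 2.69], [-2.65, 2.65]. Speed limits (rad/s): [2.57, 2.57, 3.01, 3.14, 3.14, 3.14].

## Interface

Orientations are given as a unit quaternion [w, x, y, z].
In Python, from station import env gives the robot as it stands.
- The arm moves only by the tool carry_out, never from a script. Its argument "steps" is a list that holds one entry, the list of rows, each a list of 7 numbers: the shift along the tool's x, y, z in mm, then the turn, a rotation vector about the tool's x, y, z in rad, then the opening, from 0 (shut) to 1 (fully open). A call has 1 to 20 rows; each row is the pose to reach, as a shift and turn from the pose commanded when the call began, along the tool's axes at that moment; what a row does not reach only later rows make up. A row lasts 1/8 s, in which the tool goes at most 62.5 mm and 10.7 degrees, less where a joint would pass 70% of its speed; a pose out of reach is approached as far as the arm can. A call with a gripper value outside its range is refused whole. The fingers move at their own pace and stop on an object; "force" is the grip in N (left out, the last holds). Time passes only in rows, so rows that repeat a pose let the fingers close. It gives the time, the measured TCP pose, the force and the opening at its end, in the units of the state.
- env.get_obs(): the state, without advancing time (a new reading comes with each control period).
- env.camera(name): name is "scene" or "top" or "wrist"; returns (picture, depth): 420x560x3 uint8, red, green, blue; 420x560 float32, m along the optical axis (not along the pixel's ray), 0 where there is no reading.
- env.calibration(name): a dict with "fx", "fy", "cx", "cy" (pixels), "pose" (4x4, takes a point from camera to world coordinates). Camera axes: x right, y up, looking along -z (the intrinsics and any distortion apply to the point x, -y, -z); pixel columns grow to the right and rows downward; lengths in m; the calibration is good to about 2 mm. A picture is of the moment at which its call begins: read the wrist's pose just before it. calibration takes no time and is no camera call; for the wrist camera it gives the pose at the moment of the call.
- env.job_done(): hands the job in, once; it reports no verdict.
The state is a dict: "t": time; "joint_positions": joint angles; "qvel": joint speeds; "tau": joint torques, N m; "eef_pos": TCP position; "ee_rot": TCP orientation; "wrist_force": force on the tool from outside, world axes, zero at the start; "ft_torque": the same for the moment, N m; "gripper_width": finger opening in m.
Only numpy, scipy, OpenCV 4.12 (cv2) and the standard library are available. Lean on these libraries where they do the work, as an engineer would, in place of code of your own. Each camera call takes 0.05 s, during which the arm holds its last target.

## Working session

There is one attempt and no reset: what is moved stays moved. The work goes in short steps, Python scripts to look and compute and a tool call to move; the robot and the scene stay as the last step left them, time stands still between calls to the robot, and variables do not carry over. Pictures are saved under pics/ and viewed, and the job is handed in when it is done.

Besides the shell and the picture viewer there is one more tool, called after "Request:" by a JSON object that holds its "fn" and its "kwargs", one argument or row to a line. carry_out: Moves the arm, as the interface text tells. Its arguments: {"type":"object","properties":{"steps":{"type":"array","items":{"type":"array","items":{"type":"array","items":{"type":"number"}}}},"force":{"type":"number"}},"required":["steps"]}

```bash
ls; mkdir -p pics
cat > h.py <<'E'
import numpy as np,cv2
from station import env
def snap(n,tag):
    c=env.calibration(n)
    im,d=env.camera(n)
    cv2.imwrite(f'pics/{tag}.png',im[:,:,::-1]); np.savez(f'pics/{tag}.npz',im=im,d=d,pose=c['pose'],k=[c['fx'],c['fy'],c['cx'],c['cy']])
    return im,d,c
def load(tag):
    z=np.load(f'pics/{tag}.npz'); return z['im'],z['d'],z['pose'],z['k']
def ray(tag,u,v):
    im,d,P,k=load(tag)
    p=np.array([(u-k[2])/k[0],-(v-k[3])/k[1],-1.0])
    return P[:3,3],P[:3,:3]@p
def onplane(tag,u,v,z):
    o,r=ray(tag,u,v); return o+r*(z-o[2])/r[2]
def depthpt(tag,u,v):
    im,d,P,k=load(tag); o,r=ray(tag,u,v); return o+r*d[int(round(v)),int(round(u))]
def cloud(tag):
    im,d,P,k=load(tag); v,u=np.mgrid[:d.shape[0],:d.shape[1]]
    p=np.stack([(u-k[2])/k[0]*d,-(v-k[3])/k[1]*d,-d],-1)
    return p@P[:3,:3].T+P[:3,3]
E
python3 - <<'E'
from h import *
np.set_printoptions(precision=4,suppress=True)
for n in ['scene','top','wrist']:
    im,d,c=snap(n,n+'0'); print(n,c)
o=env.get_obs();print(o, env.tcp_to_grasp)
E
```

```text
pics
scene {'fx': 465.64025644092527, 'fy': 465.64025644092527, 'cx': 281.1248676751465, 'cy': 213.9008025451892, 'pose': array([[ 0.7134, -0.5339,  0.4539,  1.1405],
       [ 0.7007,  0.5374, -0.4692, -0.6093],
       [ 0.0066,  0.6528,  0.7575,  1.0268],
       [ 0.    ,  0.    ,  0.    ,  1.    ]])}
top {'fx': 379.42867851776435, 'fy': 379.42867851776435, 'cx': 271.49903524853767, 'cy': 207.1328219549088, 'pose': array([[ 0.0017,  0.986 , -0.1665,  0.3498],
       [-0.9997,  0.0056,  0.023 ,  0.0136],
       [ 0.0236,  0.1664,  0.9858,  1.2847],
       [ 0.    ,  0.    ,  0.    ,  1.    ]])}
wrist {'fx': 301.32905011763927, 'fy': 301.32905011763927, 'cx': 278.56519434210077, 'cy': 212.39095606303457, 'pose': array([[ 0.3544, -0.9059, -0.2319,  0.1499],
       [ 0.9351,  0.3429,  0.0897,  0.5852],
       [-0.0017, -0.2486,  0.9686,  0.383 ],
       [ 0.    ,  0.    ,  0.    ,  1.    ]])}
{'t': 0.15, 'joint_positions': array([ 1.1513,  0.0917,  1.2316,  0.    ,  1.8198, -0.0567]), 'qvel': array([ 0.0002, -0.0003, -0.0029, -0.0005, -0.0022, -0.0011]), 'tau': array([  0.0027, -44.705 , -40.6908,   0.0701,   0.0275,  -0.0001]), 'eef_pos': array([0.2129, 0.5608, 0.2218]), 'ee_rot': array([ 0.6954,  0.1271,  0.6956, -0.1281]), 'wrist_force': array([ 0.2976,  0.5388, -0.7182]), 'ft_torque': array([-0.003 ,  0.0556,  0.0214]), 'gripper_width': 0.08768994980972146} -0.0187
```

View pics/scene0.png

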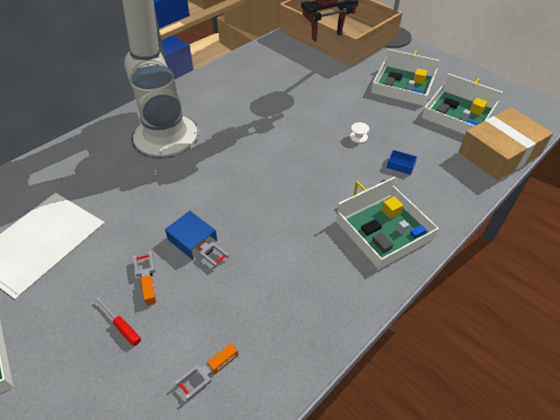

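View pics/top0.png

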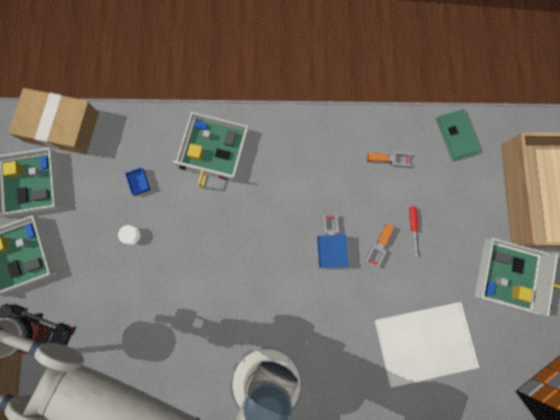

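View pics/wrist0.png

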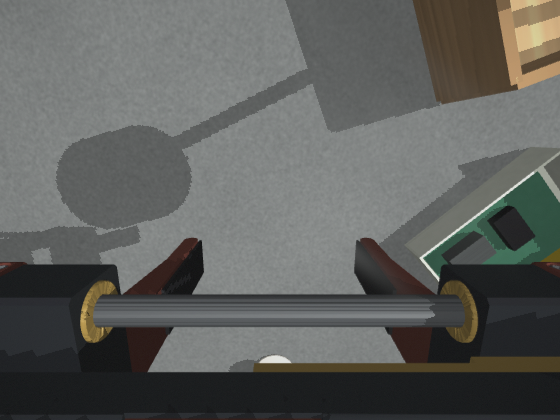

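The arm is clear of the working area. The shelf marker is at top-view (332,225), left of the two loose look-alikes at u≈380–390. The reachable unit's bow is at (203,180). I'll zoom in on these.

Run:
```python
from h import *
im,_,_,_=load('top0'); 
a=cv2.resize(im[195:280,300:400],None,fx=4,fy=4,interpolation=cv2.INTER_CUBIC);b=cv2.resize(im[105:215,160:270],None,fx=3,fy=3,interpolation=cv2.INTER_CUBIC)
def pad(a,h,w):
    o=np.zeros((h,w,3),np.uint8);o[:a.shape[0],:a.shape[1]]=a;return o
cv2.imwrite('pics/z1.png',np.hstack([pad(a,345,400),pad(b,345,340)])[:,:,::-1])
im,_,_,_=load('scene0')
a=cv2.resize(im[200:280,155:245],None,fx=4,fy=4,interpolation=cv2.INTER_CUBIC);b=cv2.resize(im[165:275,325:445],None,fx=3,fy=3,interpolation=cv2.INTER_CUBIC)
cv2.imwrite('pics/z2.png',np.hstack([pad(a,345,400),pad(b,345,380)])[:,:,::-1])
```

```text
(no output)
```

View pics/z1.png

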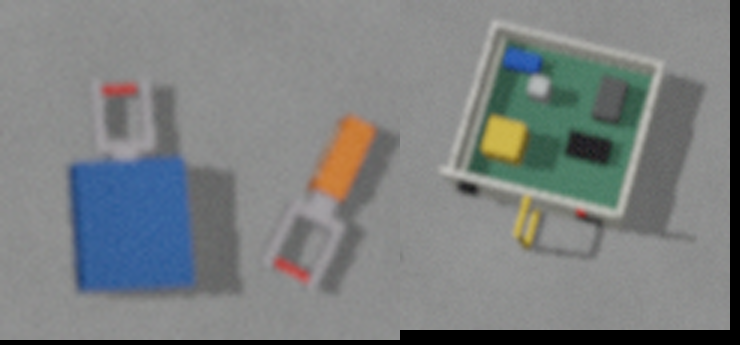

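View pics/z2.png

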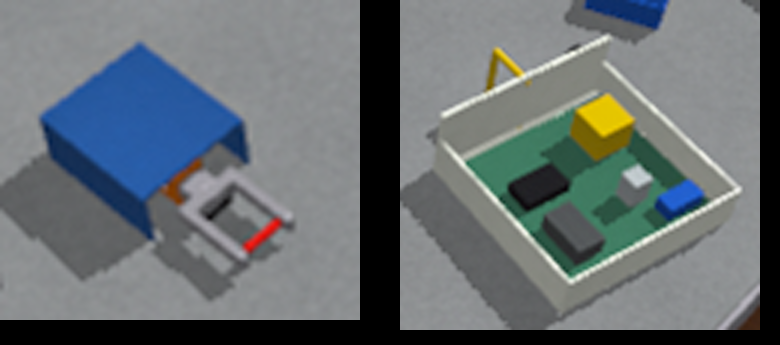

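```bash
cat >> h.py <<'E'
def tri(rays):
    A=np.zeros((3,3));b=np.zeros(3)
    for o,r in rays:
        r=r/np.linalg.norm(r);M=np.eye(3)-np.outer(r,r);A+=M;b+=M@o
    x=np.linalg.solve(A,b)
    return x,[np.linalg.norm((np.eye(3)-np.outer(r,r)/(r@r))@(x-o)) for o,r in rays]
def mask(tag,col):
    im=load(tag)[0];h=cv2.cvtColor(im,cv2.COLOR_RGB2HSV);H,S,V=[h[...,i].astype(int) for i in range(3)]
    if col=='red':return ((H<7)|(H>173))&(S>130)&(V>90)
    if col=='blue':return (H>100)&(H<125)&(S>130)&(V>40)
    if col=='yellow':return (H>18)&(H<33)&(S>120)&(V>90)
    if col=='orange':return (H>=7)&(H<18)&(S>150)&(V>90)
E
python3 - <<'E'
from h import *
np.set_printoptions(precision=4,suppress=True)
box={'top0':dict(red=(195,280,300,350),blue=(200,280,300,360),yellow=(165,195,190,215)),'scene0':dict(red=(230,280,190,245),blue=(200,270,155,245),yellow=(175,200,345,372))}
for t in box:
  C=cloud(t)
  for c,(a,b,e,f) in box[t].items():
    m=mask(t,c);q=np.zeros_like(m);q[a:b,e:f]=m[a:b,e:f]
    v,u=np.nonzero(q);p=C[q]
    print(t,c,len(u),'cen',u.mean(),v.mean(),'cloud mean',p.mean(0),'z',np.percentile(p[:,2],[5,50,95]))
    if c=='blue':
        top=p[p[:,2]>.042]; r=cv2.minAreaRect((top[:,:2]*1000).astype(np.float32)); print(r, cv2.boxPoints(r))
    if c=='yellow': print(np.c_[u,v,p*1000].astype(int)[::2])
rt=[]
for t in box:
    a,b,e,f=box[t]['red'];m=mask(t,'red')[a:b,e:f];v,u=np.nonzero(m);rt.append(ray(t,u.mean()+e,v.mean()+a))
print('gate',tri(rt))
# panel top edge, white
C=cloud('top0');im=load('top0')[0]
sub=(C[...,2]>.07)&(C[...,2]<.085);sub[:, :160]=0;sub[:,270:]=0;sub[:100]=0;sub[230:]=0
p=C[sub];print(len(p));r=cv2.minAreaRect((p[:,:2]*1000).astype(np.float32));print(r,cv2.boxPoints(r))
E
```

```text
top0 red 7 cen 329.0 217.0 cloud mean [ 0.5304 -0.2099  0.0224] z [0.0186 0.0224 0.0265]
top0 blue 857 cen 332.4527421236873 250.6534422403734 cloud mean [ 0.4159 -0.2127  0.0551] z [0.0435 0.0481 0.0523]
((409.69793701171875, -121.34107971191406), (100.2396240234375, 277.6115417480469), 4.071584224700928) [[ 349.849    13.5557]
 [ 369.5602 -263.3552]
 [ 469.5468 -256.2379]
 [ 449.8357   20.673 ]]
top0 yellow 43 cen 201.8139534883721 178.8372093023256 cloud mean [0.654  0.2179 0.0435] z [0.0053 0.0689 0.0752]
[[201 171 673 216  72]
 [201 172 669 216  75]
 [201 173 666 216  71]
 [201 174 662 215  76]
 [200 175 659 219  75]
 [200 176 657 220  68]
 [205 176 674 213   3]
 [201 177 652 215  74]
 [205 177 668 212  10]
 [204 178 666 216   5]
 [199 179 646 222  72]
 [204 179 661 215  10]
 [199 180 642 222  73]
 [204 180 658 216   8]
 [203 181 655 219   7]
 [199 182 637 222  69]
 [204 182 651 215   9]
 [203 183 646 218  14]
 [202 184 644 222  10]
 [201 185 632 219  44]
 [203 185 641 219   5]
 [202 186 633 219  24]]
scene0 red 28 cen 219.75 258.82142857142856 cloud mean [ 0.533  -0.2114  0.021
[... 712 characters left out ...]
1]
 [356 186 637 223  54]
 [361 186 656 219  71]
 [363 186 660 223  71]
 [356 187 637 223  50]
 [362 187 660 218  70]
 [364 187 665 220  72]
 [356 188 638 223  46]
 [363 188 666 214  73]
 [365 188 671 216  75]
 [356 189 639 223  43]
 [364 189 671 212  74]
 [355 190 636 223  36]
 [364 190 672 211  72]
 [355 191 635 225  29]
 [355 192 636 224  27]
 [368 192 687 209  76]
 [355 193 638 223  25]]
gate (array([ 0.5311, -0.2104,  0.0186]), [np.float64(0.00020993870689547085), np.float64(0.0002099387068954736)])
144
((657.6023559570312, 217.17633056640625), (198.20196533203125, 49.60914611816406), 76.16635131835938) [[609.8218 126.8807]
 [657.992  115.019 ]
 [705.3829 307.4719]
 [657.2127 319.3336]]
```

```bash
cat >> h.py <<'E'
from scipy.spatial.transform import Rotation as Ro
def pose():
    o=env.get_obs();q=o['ee_rot'];return np.array(o['eef_pos']),Ro.from_quat([q[1],q[2],q[3],q[0]])
def toolR(head):
    # tool x down; tool axis that is 'image up' along head(deg)
    c,s=np.cos(np.radians(head)),np.sin(np.radians(head))
    x=np.array([0,0,-1.]);up=np.array([c,s,0]);
    z=UPS*up;y=np.cross(z,x);return Ro.from_matrix(np.c_[x,y,z])
UPS=1
def go(p,head,cur=None):
    P,R=pose() if cur is None else cur
    T=toolR(head);d=R.inv().apply(np.array(p)-P)*1000;rv=(R.inv()*T).as_rotvec()
    print('shift',d.round(1),'rot',rv.round(3))
E
python3 - <<'E'
from h import *
P,R=pose();print(P,R.as_matrix().round(3))
P2=env.calibration('wrist')['pose'];print((R.inv().as_matrix()@P2[:3,:3]).round(3),R.inv().apply(P2[:3,3]-P))
UPS=1;go([.52,.25,.2],-13.8)
E
```

```text
[0.21285776 0.5607509  0.22178629] [[-0.001  0.355  0.935]
 [-0.001  0.935 -0.355]
 [-1.    -0.001 -0.   ]]
[[ 0.     0.249 -0.969]
 [ 1.    -0.    -0.   ]
 [-0.    -0.969 -0.249]] [-0.1613767   0.00032834 -0.06751561]
shift [  22.  -181.5  397.4] rot [-0.122 -0.     0.001]
```

```bash
sed -i 's/^UPS=1/UPS=-1/' h.py
```

Request:
{"fn": "carry_out", "kwargs": {
  "steps": [
    [[22,-181,397,3.02,0,0,1],[22,-181,397,3.02,0,0,1],[22,-181,397,3.02,0,0,1],[22,-181,397,3.02,0,0,1],[22,-181,397,3.02,0,0,1],[22,-181,397,3.02,0,0,1],[22,-181,397,3.02,0,0,1],[22,-181,397,3.02,0,0,1],[22,-181,397,3.02,0,0,1],[22,-181,397,3.02,0,0,1],[22,-181,397,3.02,0,0,1],[22,-181,397,3.02,0,0,1],[22,-181,397,3.02,0,0,1],[22,-181,397,3.02,0,0,1],[22,-181,397,3.02,0,0,1],[22,-181,397,3.02,0,0,1],[22,-181,397,3.02,0,0,1],[22,-181,397,3.02,0,0,1],[22,-181,397,3.02,0,0,1],[22,-181,397,3.02,0,0,1]]
  ]
}}

```text
t: 2.65
eef_pos: [0.5198, 0.2508, 0.2006]
ee_rot: [0.085, -0.702, 0.085, 0.702]
wrist_force: [-0.2, 0.4, -0.7]
gripper_width: 0.088
```

Run:
```python
from h import *
im,d,c=snap('wrist','w1');print(env.get_obs()['joint_positions'].round(3),pose()[0])
```

```text
[0.391 0.026 1.337 0.    1.778 2.202] [0.51985417 0.25086951 0.20061347]
```

View pics/w1.png

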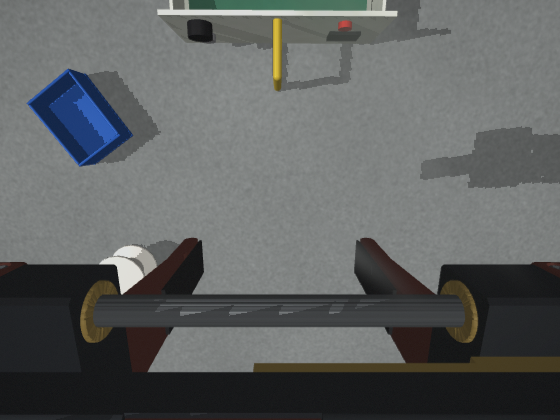

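The bow is at wrist px (277,18–90), the panel's top edge is level at row ~13, the tray is at (80,117) and the spool at (125,265). Next I'll measure the bar, the panel and the bystanders.

Run:
```python
from h import *
np.set_printoptions(precision=1,suppress=True)
m=mask('w1','yellow');m[:, :250]=0;m[:,300:]=0;C=cloud('w1')*1000
h=np.array([.971,-.239]);h/=np.linalg.norm(h)
for v in range(14,96,3):
    u=np.nonzero(m[v])[0]
    if len(u): print(v,u.min(),u.max(),C[v,u].mean(0),np.median(C[v,u,2]))
# panel edge line from white top edge
im=load('w1')[0]
pts=[]
for u in list(range(180,260,8))+list(range(300,380,8)):
    col=im[:30,u].astype(int).min(1); v=np.nonzero(col>200)[0]
    if len(v): pts.append(onplane('w1',u,v.max()+.5,.078)[:2]*1000)
pts=np.array(pts);l=cv2.fitLine(pts.astype(np.float32),cv2.DIST_HUBER,0,.01,.01).ravel();print('panel dir',l,np.degrees(np.arctan2(l[1],l[0])))
# whole white edge extents
row=im[13].astype(int).min(1);uu=np.nonzero(row>190)[0];print(uu.min(),uu.max(),onplane('w1',uu.min(),13,.078)*1000,onplane('w1',uu.max(),13,.078)*1000)
for n,(a,b,e,f) in dict(spool=(235,290,95,165),tray=(60,175,20,140)).items():
    p=C[a:b,e:f].reshape(-1,3);p=p[(p[:,2]>12)&(p[:,2]<60)]
    print(n,p.mean(0),np.percentile(p,[2,98],axis=0))
m=mask('w1','blue');m[:60]=0;p=C[m];print(cv2.minAreaRect(p[:,:2].astype(np.float32)))
```

```text
20 273 281 [668.5 215.8 103. ] 71.43829875217689
23 273 281 [676.6 214.2  70.8] 70.86601987213353
26 273 281 [674.4 214.8  70.8] 71.21533853460049
29 273 281 [672.3 215.3  70.3] 70.41145721568121
32 273 281 [670.1 215.8  70.2] 70.07061865534703
35 273 281 [667.7 216.4  70.6] 70.74278093641972
38 273 281 [665.4 217.   70.9] 70.8456749006472
41 273 281 [663.1 217.5  70.8] 71.10257987557684
44 273 281 [661.1 218.1  69.9] 69.80203498742571
47 273 281 [658.7 218.6  70.2] 70.31914818601726
50 273 281 [656.3 219.2  70.6] 70.6286376881679
53 273 281 [653.9 219.8  70.7] 70.75863174252068
56 273 281 [644.3 221.8 102.8] 70.93039185531563
59 273 281 [649.2 221.   70.9] 71.36529373534373
62 273 281 [646.9 221.5  70.5] 70.44824421832752
65 273 281 [644.6 222.1  70.4] 70.87625518043006
68 273 281 [642.2 222.7  70.4] 70.42618617816659
71 273 281 [639.7 223.3  70.9] 70.92796101852878
74 273 281 [637.4 223.9  70.3] 70.67154406685694
77 273 281 [635.1 224.4  69.9] 70.55304302069575
80 273 280 [633.6 225.7  65.5] 68.31558267259457
83 274 280 [633.4 225.5  50.1] 52.03454297418164
86 274 280 [633.5 225.7  31.1] 32.427327307731126
89 275 279 [633.1 225.5  13.1] 12.442409697558887
panel dir [  0.2   1.  691.5 258.1] 76.269
158 396 [705.1 309.1  78. ] [658.1 116.8  78. ]
spool [479.4 444.4  39.1] [[459.1 427.3  37.1]
 [498.9 464.1  40.7]]
tray [656.3 443.4  23.2] [[608.8 401.7  12.5]
 [697.1 479.3  30.4]]
((645.2742309570312, 357.637451171875), (255.2037353515625, 95.78312683105469), 84.63451385498047)
```

Bar axis ≈ (0.637,0.224) and the bow tops out at z≈0.072. Panel heading is −13.75° and the panel stands 45 mm behind the bar, all as stated. Now for a view of the marker.

Run:
```python
from h import *
go([.42,-.21,.21],4)
```

```text
shift [ -9.4 471.4 -12.7] rot [-0.31  0.   -0.  ]
```

Request:
{"fn": "carry_out", "kwargs": {
  "steps": [
    [[-9,471,-13,-0.31,0,0,1],[-9,471,-13,-0.31,0,0,1],[-9,471,-13,-0.31,0,0,1],[-9,471,-13,-0.31,0,0,1],[-9,471,-13,-0.31,0,0,1],[-9,471,-13,-0.31,0,0,1],[-9,471,-13,-0.31,0,0,1],[-9,471,-13,-0.31,0,0,1],[-9,471,-13,-0.31,0,0,1],[-9,471,-13,-0.31,0,0,1],[-9,471,-13,-0.31,0,0,1],[-9,471,-13,-0.31,0,0,1]]
  ]
}}

```text
t: 4.2
eef_pos: [0.4204, -0.2087, 0.2098]
ee_rot: [0.025, 0.707, 0.025, -0.707]
wrist_force: [0.4, 0.3, 0.1]
gripper_width: 0.0878
```

Run:
```python
from h import *
im,d,c=snap('wrist','w2');print(env.get_obs()['joint_positions'].round(3),pose()[0])
```

```text
[-0.534 -0.264  1.589  0.     1.817  0.967] [ 0.42029289 -0.2088102   0.20972192]
```

View pics/w2.png

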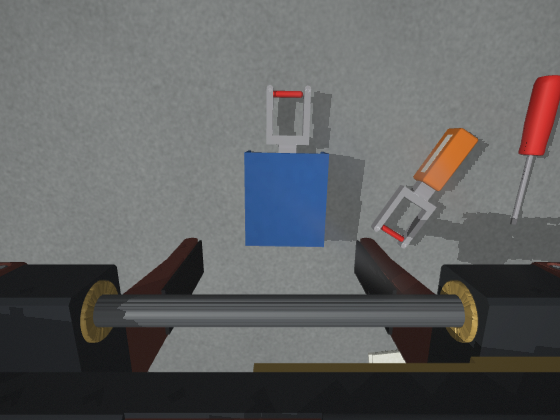

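The hook is at px (268–310, 87–150) with the gate at row 95. The shelf mouth is at row 152, and the neighbouring marker is at (400,220), clear of the hook.

Run:
```python
from h import *
np.set_printoptions(precision=2,suppress=True)
C=cloud('w2')*1000
m=(C[...,2]>14)&(C[...,2]<34);m[160:]=0;m[:75]=0;m[:,:250]=0;m[:,330:]=0
p=C[m];print(len(p),np.median(p[:,2]))
for v in range(84,154,4):
    u=np.nonzero(m[v])[0]
    if len(u):
        br=np.split(u,np.nonzero(np.diff(u)>2)[0]+1); print(v,[(b[0],b[-1],) for b in br],[C[v,b].mean(0) for b in br])
r=cv2.minAreaRect(p[:,:2].astype(np.float32));print(r);print(cv2.boxPoints(r))
b=mask('w2','blue')&(C[...,2]>40);q=C[b];q=q[q[:,2]<60]
r=cv2.minAreaRect(q[:,:2].astype(np.float32));print('shelf',r,np.median(q[:,2]));print(cv2.boxPoints(r))
# gate, two view
def cen(t,a,b,e,f):
    m=mask(t,'red')[a:b,e:f];v,u=np.nonzero(m);return ray(t,u.mean()+e,v.mean()+a)
print(tri([cen('w2',80,110,255,320),cen('scene0',230,280,190,245),cen('top0',195,280,300,350)]))
```

```text
1405 23.145465665174946
88 [(np.int64(267), np.int64(272)), (np.int64(304), np.int64(310))] [array([ 536.36, -190.37,   23.17]), array([ 539.29, -230.72,   22.82])]
92 [(np.int64(267), np.int64(310))] [array([ 534.01, -210.79,   21.3 ])]
96 [(np.int64(268), np.int64(301)), (np.int64(304), np.int64(310))] [array([ 529.79, -207.17,   20.25]), array([ 531.14, -231.45,   23.41])]
100 [(np.int64(267), np.int64(272)), (np.int64(304), np.int64(310))] [array([ 524.16, -191.17,   23.55]), array([ 527.06, -231.82,   23.54])]
104 [(np.int64(267), np.int64(272)), (np.int64(303), np.int64(310))] [array([ 520.14, -191.39,   22.65]), array([ 523.06, -231.76,   22.26])]
108 [(np.int64(266), np.int64(272)), (np.int64(303), np.int64(309))] [array([ 515.9 , -191.14,   23.42]), array([ 518.9 , -231.62,   22.08])]
112 [(np.int64(266), np.int64(272)), (np.int64(303), np.int64(309))] [array([ 511.74, -191.4 ,   23.48]), array([ 514.7 , -231.98,   22.55])]
116 [(np.int64(266), np.int64(272)), (np.int64(303), np.int64(309))] [array([ 507.55, -191.68,   23.73]), array([ 510.52, -232.36,   22.63])]
120 [(np.in
[... 811 characters left out ...]
5))] [array([ 474.6 , -214.12,   23.59])]
152 [(np.int64(279), np.int64(295)), (np.int64(322), np.int64(324))] [array([ 470.17, -214.47,   23.25]), array([ 472.83, -256.03,   17.54])]
((505.551513671875, -222.02313232421875), (70.6877212524414, 67.28787231445312), 2.60509991645813)
[[ 468.71 -190.02]
 [ 471.77 -257.24]
 [ 542.39 -254.03]
 [ 539.33 -186.81]]
shelf ((418.2490539550781, -216.04649353027344), (104.92704010009766, 89.6440658569336), 3.017298936843872) 46.36804694678051
[[ 363.5  -174.05]
 [ 368.22 -263.57]
 [ 473.   -258.04]
 [ 468.28 -168.53]]
(array([ 0.53, -0.21,  0.02]), [np.float64(0.0009059881862854471), np.float64(0.0001149392227262991), np.float64(0.0008338565518967233)])
```

Marker origin ≈ (0.428,−0.216), heading 3°, arm tops at z≈23.5 mm, shelf mouth at x≈0.470. All of that matches the stated sizes. I'll grip at marker x≈87, i.e. (0.515,−0.2114).

Run:
```python
from h import *
go([.515,-.2114,.06],3);go([.515,-.2114,.0035],3)
```

```text
shift [149.7   9.2 -94.3] rot [ 0.018 -0.    -0.   ]
shift [206.2   9.2 -94.2] rot [ 0.018 -0.    -0.   ]
```

Request:
{"fn": "carry_out", "kwargs": {
  "steps": [
    [[75,5,-94,0.018,0,0,1],[120,9,-94,0.018,0,0,1],[150,9,-94,0.018,0,0,1],[170,9,-94,0.018,0,0,1],[190,9,-94,0.018,0,0,1],[200,9,-94,0.018,0,0,1],[205,9,-94,0.018,0,0,1],[205,9,-94,0.018,0,0,1],[205,9,-94,0.018,0,0,1]]
  ]
}}

```text
t: 5.38
eef_pos: [0.5149, -0.2125, 0.0058]
ee_rot: [0.018, 0.707, 0.018, -0.706]
wrist_force: [-0.3, -0.0, 0.4]
gripper_width: 0.0877
```

Run:
```python
from h import *
im,d,c=snap('wrist','w3');print(pose()[0])
```

```text
[ 0.51488317 -0.21245365  0.00569348]
```

View pics/w3.png

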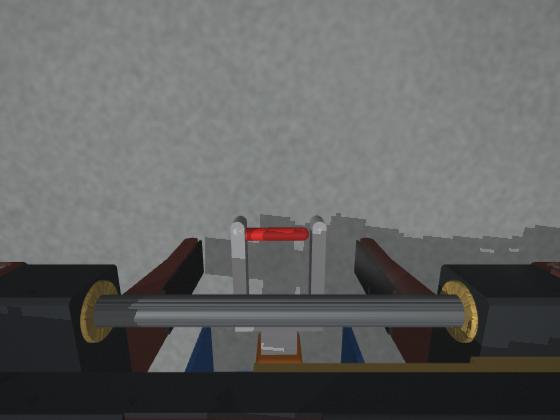

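Both arms sit centred between the fingers (px 239 and 318). Closing now.

Request:
{"fn": "carry_out", "kwargs": {
  "steps": [
    [[2,0,0,0,0,0,1],[2,0,0,0,0,0,0.3],[2,0,0,0,0,0,0.3],[2,0,0,0,0,0,0.3],[2,0,0,0,0,0,0.3],[2,0,0,0,0,0,0.3],[2,0,0,0,0,0,0.3],[2,0,0,0,0,0,0.3]]
  ],
  "force": 20
}}

```text
t: 6.42
eef_pos: [0.5144, -0.2121, 0.0027]
ee_rot: [0.018, 0.707, 0.018, -0.707]
wrist_force: [0.5, 0.6, -0.4]
gripper_width: 0.0479
```

Request:
{"fn": "carry_out", "kwargs": {
  "steps": [
    [[2,0,-6,0,0,0,0.3],[2,0,-18,0,0,0,0.3],[2,0,-34,0,0,0,0.3],[2,0,-52,0,0,0,0.3],[2,0,-70,0,0,0,0.3],[2,0,-88,0,0,0,0.3],[2,0,-106,0,0,0,0.3],[2,0,-124,0,0,0,0.3],[2,0,-142,0,0,0,0.3],[2,0,-154,0,0,0,0.3],[2,0,-160,0,0,0,0.3],[2,0,-160,0,0,0,0.3],[2,0,-160,0,0,0,0.3]]
  ]
}}

```text
t: 8.05
eef_pos: [0.6752, -0.2039, 0.0009]
ee_rot: [0.018, 0.708, 0.018, -0.706]
wrist_force: [2.0, 0.0, 2.5]
gripper_width: 0.048
```

Run:
```python
from h import *
snap('scene','s4');im=load('s4')[0];cv2.imwrite('pics/s4z.png',cv2.resize(im[180:330,120:320],None,fx=4,fy=4)[:,:,::-1])
```

```text
(no output)
```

View pics/s4z.png

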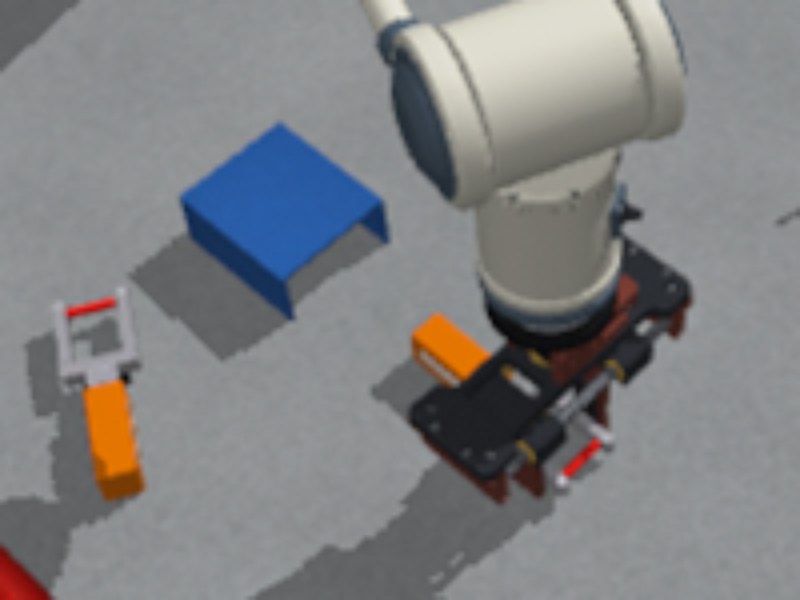

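The marker is fully out of the shelf. Releasing, lifting and backing off to look.

Request:
{"fn": "carry_out", "kwargs": {
  "steps": [
    [[1,0,0,0,0,0,1],[1,0,0,0,0,0,1],[1,0,0,0,0,0,1],[1,0,0,0,0,0,1],[1,0,0,0,0,0,1],[-20,0,0,0,0,0,1],[-60,0,0,0,0,0,1],[-120,0,0,0,0,0,1],[-180,0,60,0,0,0,1],[-210,0,110,0,0,0,1],[-210,0,140,0,0,0,1],[-210,0,140,0,0,0,1]]
  ]
}}

```text
t: 9.6
eef_pos: [0.5327, -0.2111, 0.2137]
ee_rot: [0.018, 0.708, 0.017, -0.706]
wrist_force: [0.6, -1.0, -0.2]
gripper_width: 0.0877
```

Run:
```python
from h import *
im,d,c=snap('wrist','w5');print(pose()[0])
```

```text
[ 0.53379451 -0.21100655  0.21228868]
```

View pics/w5.png

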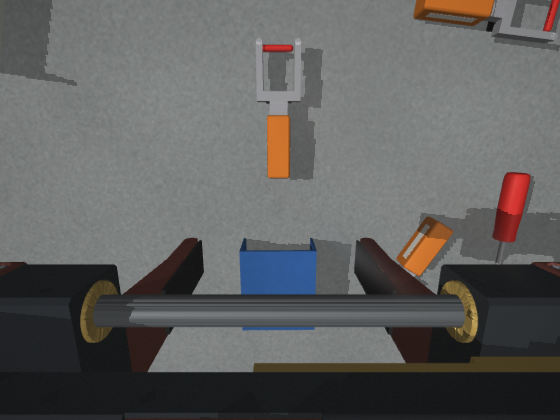

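The marker lies flat and free. Handle block at px (267–290, 115–178), hook at rows 40–102, shelf empty.

Run:
```python
from h import *
np.set_printoptions(precision=2,suppress=True)
C=cloud('w5')*1000
m=mask('w5','orange');m[:,:250]=0;m[:,310:]=0
t=m&(C[...,2]>26);q=C[t];print('ztop',np.median(q[:,2]));r=cv2.minAreaRect(q[:,:2].astype(np.float32));print(r);print(cv2.boxPoints(r))
# ray-plane of top
v,u=np.nonzero(t);P=np.array([onplane('w5',a,b,.030)[:2] for a,b in zip(u,v)])*1000
r=cv2.minAreaRect(P.astype(np.float32));print('plane',r)
h=(C[...,2]>14)&(C[...,2]<34);
for v in range(56,98,8):
    uu=np.nonzero(h[v,250:310])[0]+250;b=np.split(uu,np.nonzero(np.diff(uu)>2)[0]+1);print(v,[C[v,k].mean(0) for k in b])
c=np.array(r[0])/1000
```

```text
ztop 29.268236152742627
((588.1859741210938, -207.7565155029297), (68.6799087524414, 24.970542907714844), 3.3775694370269775)
[[ 553.17 -197.32]
 [ 554.64 -222.24]
 [ 623.2  -218.2 ]
 [ 621.73 -193.27]]
plane ((588.305419921875, -207.73829650878906), (68.04820251464844, 24.770151138305664), 3.352181911468506)
56 [array([ 681.4 , -182.58,   23.55]), array([ 683.47, -223.33,   23.49])]
64 [array([ 673.59, -183.21,   23.68]), array([ 675.76, -223.86,   23.11])]
72 [array([ 665.74, -183.82,   23.52]), array([ 667.75, -224.34,   23.66])]
80 [array([ 657.74, -183.73,   23.42]), array([ 659.8 , -224.87,   23.47])]
88 [array([ 649.71, -184.54,   23.15]), array([ 651.81, -225.43,   22.86])]
96 [array([ 642.46, -204.74,   23.58])]
```

Run:
```python
from h import *
go([.578,-.2083,.004],3.2)
```

```text
shift [208.4  -0.6 -43.8] rot [-0.006 -0.002 -0.001]
```

Request:
{"fn": "carry_out", "kwargs": {
  "steps": [
    [[60,-0.6,-44,0.004,0,0,1],[120,-0.6,-44,0.004,0,0,1],[155,-0.6,-44,0.004,0,0,1],[180,-0.6,-44,0.004,0,0,1],[200,-0.6,-44,0.004,0,0,1],[208,-0.6,-44,0.004,0,0,1],[208,-0.6,-44,0.004,0,0,1],[208,-0.6,-44,0.004,0,0,1],[208,-0.6,-44,0.004,0,0,0.1],[208,-0.6,-44,0.004,0,0,0.1],[208,-0.6,-44,0.004,0,0,0.1],[208,-0.6,-44,0.004,0,0,0.1],[208,-0.6,-44,0.004,0,0,0.1],[208,-0.6,-44,0.004,0,0,0.1],[208,-0.6,-44,0.004,0,0,0.1],[208,-0.6,-44,0.004,0,0,0.1]]
  ],
  "force": 40
}}

```text
t: 11.65
eef_pos: [0.5782, -0.2083, 0.0026]
ee_rot: [-0.017, -0.707, -0.017, 0.707]
wrist_force: [0.8, -1.3, -0.1]
gripper_width: 0.0257
```

Run:
```python
from h import *
go([.4828,.2669,.03],-13.75);go([.4828,.2669,.21],-13.75)
```

```text
shift [ -27.4 -479.1   73.1] rot [ 0.287  0.    -0.   ]
shift [-207.4 -479.1   73.1] rot [ 0.287  0.    -0.   ]
```

Request:
{"fn": "carry_out", "kwargs": {
  "steps": [
    [[-10,0,0,0,0,0,0.1],[-27,-10,0,0,0,0,0.1],[-27,-40,6,0.03,0,0,0.1],[-27,-80,12,0.06,0,0,0.1],[-27,-120,18,0.09,0,0,0.1],[-27,-160,24,0.12,0,0,0.1],[-27,-200,30,0.15,0,0,0.1],[-27,-240,36,0.18,0,0,0.1],[-27,-280,42,0.2,0,0,0.1],[-27,-320,50,0.22,0,0,0.1],[-27,-360,56,0.25,0,0,0.1],[-27,-400,62,0.27,0,0,0.1],[-27,-435,70,0.287,0,0,0.1],[-27,-460,73,0.287,0,0,0.1],[-27,-475,73,0.287,0,0,0.1],[-27,-479,73,0.287,0,0,0.1],[-27,-479,73,0.287,0,0,0.1],[-27,-479,73,0.287,0,0,0.1]]
  ]
}}

```text
t: 13.9
eef_pos: [0.4832, 0.266, 0.0296]
ee_rot: [0.085, -0.702, 0.085, 0.702]
wrist_force: [-0.0, 0.2, -1.1]
gripper_width: 0.0257
```

Run:
```python
from h import *
im,d,c=snap('wrist','w6');print(pose()[0],env.get_obs()['joint_positions'].round(2))
```

```text
[0.48316932 0.26599095 0.02963174] [ 0.44  0.01  1.66 -0.    1.47  2.25]
```

View pics/w6.png

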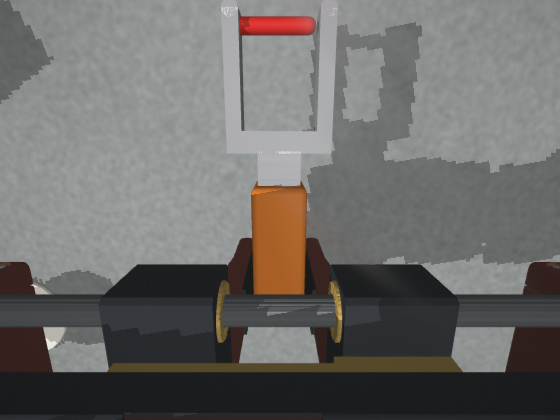

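The marker is held straight, with its hook at px (222–336, 10–150). The gate hinge is at the left arm and its free tip on the right. I'll measure the marker's actual pose in the grip against the bar.

Run:
```python
from h import *
np.set_printoptions(precision=2,suppress=True)
C=cloud('w6')*1000
o=np.array([637,224.]);th=np.radians(-13.75);h=np.array([np.cos(th),np.sin(th)]);n=np.array([-h[1],h[0]])
for v in range(14,175,12):
    k=(C[v,:,2]>38)&(C[v,:,2]<75);uu=np.nonzero(k[200:350])[0]+200
    b=[x for x in np.split(uu,np.nonzero(np.diff(uu)>2)[0]+1) if len(x)>8]
    print(v,[(x[0],x[-1],'along %.1f lat %.1f z %.1f'%(((C[v,x,:2]-o)@h).mean(),((C[v,x,:2]-o)@n).mean(),np.median(C[v,x,2]))) for x in b])
m=mask('w6','orange');q=C[m];q=q[(q[:,2]>52)&(q[:,2]<64)];print(np.median(q[:,2]),'lat',((q[:,:2]-o)@n).min(),((q[:,:2]-o)@n).max(),'front',((q[:,:2]-o)@h).max())
P,R=pose();print('tcp',(P[:2]*1000-o)@h,(P[:2]*1000-o)@n)
```

```text
14 [(np.int64(221), np.int64(240), 'along -43.1 lat 24.3 z 50.2'), (np.int64(318), np.int64(337), 'along -43.2 lat -15.8 z 50.2')]
26 [(np.int64(222), np.int64(336), 'along -47.1 lat 4.5 z 48.1')]
38 [(np.int64(222), np.int64(241), 'along -52.0 lat 24.3 z 50.1'), (np.int64(317), np.int64(336), 'along -52.0 lat -15.8 z 49.9')]
50 [(np.int64(223), np.int64(241), 'along -56.7 lat 24.2 z 50.5'), (np.int64(316), np.int64(335), 'along -56.6 lat -15.6 z 50.6')]
62 [(np.int64(223), np.int64(242), 'along -61.2 lat 24.2 z 50.0'), (np.int64(316), np.int64(334), 'along -61.3 lat -15.5 z 49.9')]
74 [(np.int64(224), np.int64(242), 'along -66.0 lat 24.2 z 50.2'), (np.int64(316), np.int64(334), 'along -66.1 lat -15.7 z 50.3')]
86 [(np.int64(224), np.int64(242), 'along -70.9 lat 24.3 z 50.6'), (np.int64(315), np.int64(333), 'along -71.0 lat -15.6 z 50.8')]
98 [(np.int64(225), np.int64(242), 'along -75.8 lat 24.3 z 50.1'), (np.int64(315), np.int64(333), 'along -75.9 lat -15.6 z 49.9')]
110 [(np.int64(225), np.int64(243), 'along -80.8 lat 24.3 z 50.2'), (np.int64(315), np.int64(332), 'along -80.9 lat -15.5 z 50.3')]
122 [(np.int64(226), np.int64(243), 'along -86.0 lat 24.3 z 50.1'), (np.int64(314), np.int64(332), 'along -86.0 lat -15.6 z 50.3')]
134 [(np.int64(226), np.int64(331), 'along -91.2 lat 4.6 z 50.3')]
146 [(np.int64(227), np.int64(331), 'along -96.5 lat 4.1 z 50.6')]
158 [(np.int64(257), np.int64(300), 'along -101.9 lat 4.5 z 50.6')]
170 [(np.int64(258), np.int64(300), 'along -107.5 lat 4.3 z 50.2')]
56.274156948860664 lat -8.420123601778473 17.32597758812184 front -114.59150703077812
tcp -159.4028649611584 4.224189499429776
```

The marker's midline is 4.3 mm left of the bar, so the bar meets the gate at y≈−4.3. That's near the ideal of −5. The bar is now at marker x≈149. Next I'll lower the marker and close in.

Request:
{"fn": "carry_out", "kwargs": {
  "steps": [
    [[10,-0.5,0,0,0,0,0.1],[20,-0.5,0,0,0,0,0.1],[26,-0.5,0,0,0,0,0.1],[26.5,-0.5,-5,0,0,0,0.1],[26.5,-0.5,-15,0,0,0,0.1],[26.5,-0.5,-25,0,0,0,0.1],[26.5,-0.5,-30,0,0,0,0.1],[26.5,-0.5,-30,0,0,0,0.1]]
  ]
}}

```text
t: 14.95
eef_pos: [0.5126, 0.2599, 0.0031]
ee_rot: [0.085, -0.702, 0.085, 0.702]
wrist_force: [-0.5, -0.5, -1.0]
gripper_width: 0.0259
```

Run:
```python
from h import *
im,d,c=snap('wrist','w7');snap('scene','s7');print(pose()[0])
a=load('s7')[0][140:260,300:460];cv2.imwrite('pics/c7.png',np.hstack([cv2.resize(a,None,fx=3,fy=3,interpolation=cv2.INTER_CUBIC)[:315],cv2.resize(im,(420,315))])[:,:800,::-1])
```

```text
[0.51208731 0.26007636 0.00300046]
```

View pics/c7.png

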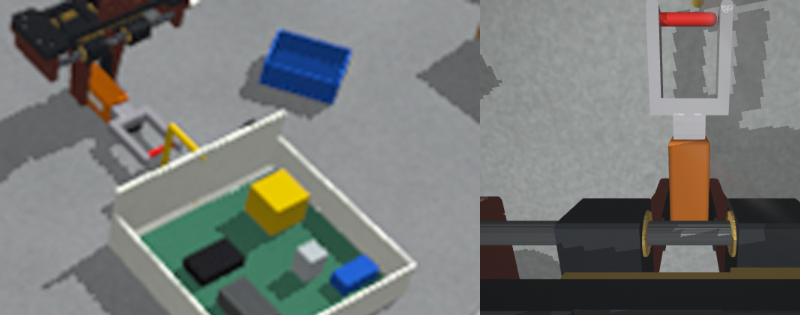

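The wrist view shows the yellow bar just ahead of the gate, right of the midline (toward the free tip) as wanted. Quick numeric check, then push.

Run:
```python
from h import *
C=cloud('w7')*1000
o=np.array([637,224.]);th=np.radians(-13.75);h=np.array([np.cos(th),np.sin(th)]);n=np.array([-h[1],h[0]])
m=mask('w7','yellow');m[:, :200]=0;m[:,400:]=0;m[20:]=0;v,u=np.nonzero(m);print(len(u),u.min(),u.max(),v.max())
p=C[m];print(((p[:,:2]-o)@n).mean(),((p[:,:2]-o)@h).mean(),np.median(p[:,2]))
for v in (14,40,60):
    k=(C[v,:,2]>14)&(C[v,:,2]<40);uu=np.nonzero(k[200:350])[0]+200
    b=[x for x in np.split(uu,np.nonzero(np.diff(uu)>2)[0]+1) if len(x)>8]
    print(v,[(x[0],x[-1],'along %.1f lat %.1f z %.1f'%(((C[v,x,:2]-o)@h).mean(),((C[v,x,:2]-o)@n).mean(),np.median(C[v,x,2]))) for x in b])
```

```text
89 282 293 9
1.4364190155281162 -3.979148548715187 7.521615540684423
14 [(np.int64(221), np.int64(240), 'along -13.2 lat 25.4 z 23.9'), (np.int64(318), np.int64(337), 'along -13.2 lat -14.6 z 23.6')]
40 [(np.int64(222), np.int64(241), 'along -22.6 lat 25.5 z 23.3'), (np.int64(317), np.int64(335), 'along -22.8 lat -14.5 z 23.5')]
60 [(np.int64(223), np.int64(241), 'along -30.5 lat 25.5 z 23.5'), (np.int64(317), np.int64(335), 'along -30.6 lat -14.7 z 23.6')]
```

Request:
{"fn": "carry_out", "kwargs": {
  "steps": [
    [[0,-1,-4,0,0,0,0.1],[0,-1,-8,0,0,0,0.1],[0,-1,-12,0,0,0,0.1],[0,-1,-16,0,0,0,0.1],[0,-1,-20,0,0,0,0.1],[0,-1,-24,0,0,0,0.1],[0,-1,-28,0,0,0,0.1],[0,-1,-32,0,0,0,0.1]]
  ]
}}

```text
t: 16.05
eef_pos: [0.5437, 0.2535, 0.0031]
ee_rot: [0.085, -0.702, 0.085, 0.702]
wrist_force: [-2.0, 1.1, -0.4]
gripper_width: 0.0259
```

Run:
```python
from h import *
im,d,c=snap('wrist','w8');print(pose()[0],env.get_obs()['wrist_force'])
```

```text
[0.54423348 0.25343864 0.00312024] [-0.53490338  2.3238845  -1.48442821]
```

View pics/w8.png

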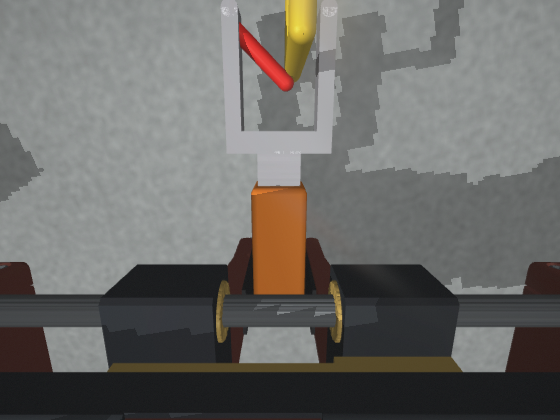

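The gate (red, px 240,30→290,87) is swinging in ahead of the bar. Carrying on.

Request:
{"fn": "carry_out", "kwargs": {
  "steps": [
    [[0,0,-4,0,0,0,0.1],[0,0,-8,0,0,0,0.1],[0,0,-12,0,0,0,0.1],[0,0,-16,0,0,0,0.1],[0,0,-19,0,0,0,0.1],[0,0,-20,0,0,0,0.1],[0,0,-20,0,0,0,0.1],[0,0,-20,0,0,0,0.1]]
  ]
}}

```text
t: 17.1
eef_pos: [0.5629, 0.2487, 0.0031]
ee_rot: [-0.085, 0.702, -0.085, -0.702]
wrist_force: [-0.0, -0.5, -1.2]
gripper_width: 0.0258
```

Run:
```python
from h import *
im,d,c=snap('wrist','w9');print(pose()[0],env.get_obs()['wrist_force'])
```

```text
[0.56287645 0.24872396 0.00313087] [ 0.34726235 -0.73869211 -0.63582005]
```

View pics/w9.png

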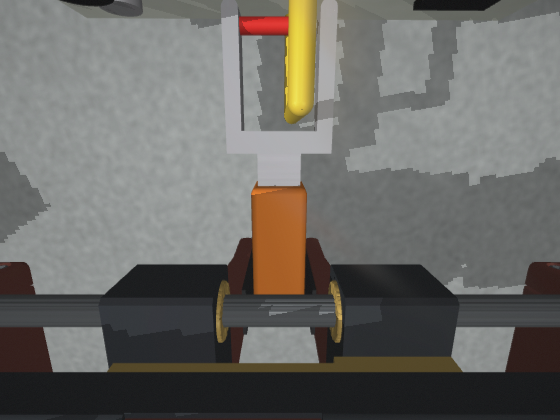

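The gate is shut again (red rod level at row 25) with the bar inside the hook, and the force is near zero. Releasing and withdrawing.

Request:
{"fn": "carry_out", "kwargs": {
  "steps": [
    [[0.5,0,-20,0,0,0,0.1],[0.5,0,0,0,0,0,0.1]]
  ]
}}

```text
t: 17.4
eef_pos: [0.5629, 0.2487, 0.0021]
ee_rot: [0.085, -0.701, 0.085, 0.703]
wrist_force: [0.2, -0.1, -1.6]
gripper_width: 0.0256
```

I made a mistake there: the first row carried a stray −20 mm forward. It was pulled back in the next row, but the cross piece may have bumped the bar. I'll check before letting go.

Run:
```python
from h import *
im,d,c=snap('wrist','w10');snap('scene','s10');o=env.get_obs();print(pose()[0],o['wrist_force'],o['ft_torque'])
o=np.array([637,224.]);th=np.radians(-13.75);h=np.array([np.cos(th),np.sin(th)]);n=np.array([-h[1],h[0]])
for t in('w9','w10'):
    C=cloud(t)*1000;m=mask(t,'orange');m[:, :200]=0;m[:,350:]=0;q=C[m];q=q[(q[:,2]>27)&(q[:,2]<33)];print(t,np.median(q[:,2]),'lat',((q[:,:2]-o)@n).min(),((q[:,:2]-o)@n).max(),'front',np.percentile((q[:,:2]-o)@h,98))
    for v in (40,60,100):
        k=(C[v,:,2]>14)&(C[v,:,2]<40);uu=np.nonzero(k[200:350])[0]+200
        print([(x[0],x[-1],'%.1f'%((C[v,x,:2]-o)@n).mean()) for x in np.split(uu,np.nonzero(np.diff(uu)>2)[0]+1) if len(x)>8])
```

```text
[0.5617581  0.24920856 0.00231201] [-0.14060079 -0.18479667 -1.55675188] [0.03104579 0.15288772 0.03033676]
w9 29.816899684256576 lat -6.210754183676115 19.467539835710323 front -34.09140733879532
[(np.int64(222), np.int64(241), '26.6'), (np.int64(317), np.int64(335), '-13.3')]
[(np.int64(223), np.int64(241), '26.6'), (np.int64(317), np.int64(335), '-13.6')]
[(np.int64(225), np.int64(242), '26.6'), (np.int64(315), np.int64(333), '-13.4')]
w10 30.24110835272498 lat -6.153991083703274 19.533401346276285 front -47.08617118523067
[(np.int64(221), np.int64(238), '26.8'), (np.int64(320), np.int64(337), '-13.9')]
[(np.int64(222), np.int64(287), '16.8'), (np.int64(315), np.int64(336), '-13.3')]
[(np.int64(224), np.int64(242), '26.4'), (np.int64(316), np.int64(334), '-13.5')]
```

View pics/w10.png

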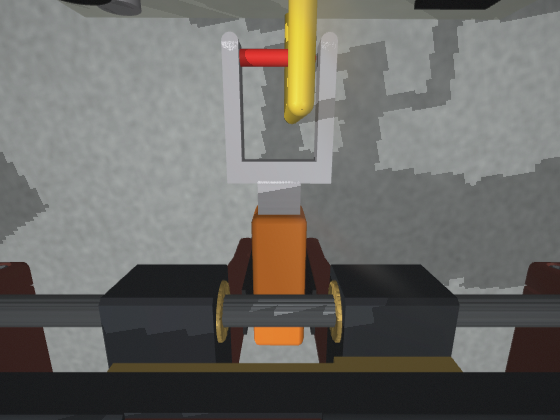

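The marker slid 13 mm back in the grip, but it is still hooked and the gate is shut behind the bar. I'll push it forward 11 mm to seat it again.

Request:
{"fn": "carry_out", "kwargs": {
  "steps": [
    [[-0.5,0,-3,0,0,0,0.1],[-0.5,0,-6,0,0,0,0.1],[-0.5,0,-9,0,0,0,0.1],[-0.5,0,-11,0,0,0,0.1],[-0.5,0,-11,0,0,0,0.1],[-0.5,0,-11,0,0,0,0.1]]
  ]
}}

```text
t: 18.25
eef_pos: [0.5736, 0.2461, 0.0031]
ee_rot: [0.085, -0.702, 0.085, 0.702]
wrist_force: [-0.3, 0.1, -1.9]
gripper_width: 0.0255
```

Request:
{"fn": "carry_out", "kwargs": {
  "steps": [
    [[0,0,0,0,0,0,0.6],[0,0,0,0,0,0,0.6],[0,0,0,0,0,0,0.6],[0,0,0,0,0,0,0.6],[0,0,0,0,0,0,0.6],[-10,0,0,0,0,0,0.6],[-30,0,0,0,0,0,0.6],[-60,0,0,0,0,0,0.6],[-110,0,10,0,0,0,0.6],[-160,0,40,0,0,0,0.6],[-190,0,70,0,0,0,0.6],[-190,0,80,0,0,0,0.6],[-190,0,80,0,0,0,0.6]]
  ]
}}

```text
t: 19.88
eef_pos: [0.4957, 0.2651, 0.1928]
ee_rot: [-0.084, 0.702, -0.085, -0.702]
wrist_force: [-0.4, 0.9, -1.2]
gripper_width: 0.053
```

Run:
```python
from h import *
im,d,c=snap('wrist','w11');snap('scene','s11');snap('top','t11');print(env.get_obs())
C=cloud('w11')*1000
o=np.array([637,224.]);th=np.radians(-13.75);h=np.array([np.cos(th),np.sin(th)]);n=np.array([-h[1],h[0]])
m=mask('w11','orange')&(C[...,2]>26);q=C[m];print('ztop',np.median(q[:,2]),'lat',np.percentile((q[:,:2]-o)@n,[1,99]),'along',np.percentile((q[:,:2]-o)@h,[1,99]))
a=load('s11')[0];cv2.imwrite('pics/c11.png',np.hstack([cv2.resize(a[130:260,290:430],(400,371)),cv2.resize(im,(400,371))])[:,:,::-1])
```

```text
{'t': 20.025, 'joint_positions': array([ 4.29603220e-01, -1.21806812e-02,  1.39262181e+00, -2.49964325e-04,
        1.76442835e+00,  2.24117566e+00]), 'qvel': array([-0.00271288,  0.00345253, -0.00448874,  0.00184263,  0.00321769,
        0.00259094]), 'tau': array([ 2.45028427e-01, -4.12162471e+01, -4.12913775e+01, -2.04473629e-02,
       -4.26815974e-02, -2.47726144e-03]), 'eef_pos': array([0.49595411, 0.26452094, 0.19095303]), 'ee_rot': array([ 0.08425886, -0.7010435 ,  0.08561786,  0.70292818]), 'wrist_force': array([-0.31699841,  0.70620656,  0.18955809]), 'ft_torque': array([ 0.0276567 ,  0.14852665, -0.01752257]), 'gripper_width': 0.05246424715852369}
ztop 29.256157554583023 lat [-5.39582937 18.86341524] along [-103.99319806  -35.93697856]
```

View pics/c11.png

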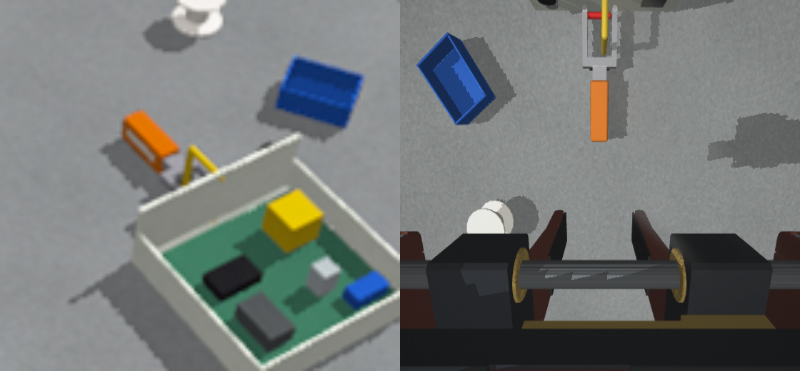

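View pics/t11.png

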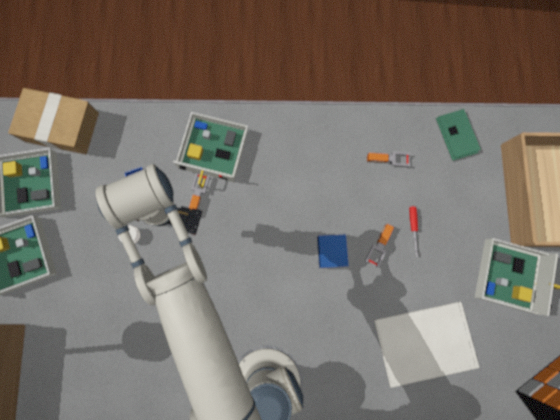

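View pics/w11.png

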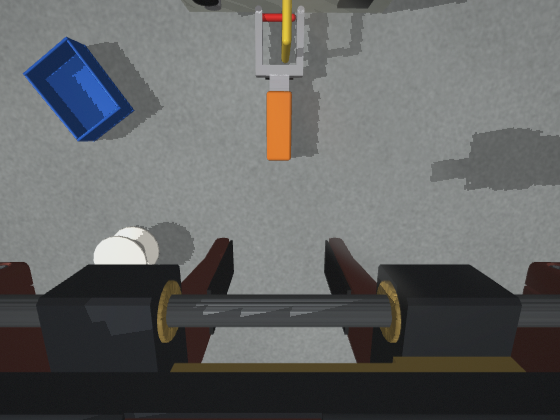

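Block centre is 70 mm before the bar, so the bar sits at marker x≈70. Block top is z≈29 mm (flat), the gate is shut across both arms at row 17, and the bystanders haven't moved. Handing in.

Run:
```python
from h import *
print(env.job_done())
```

```text
the job is handed in; nothing more can be done
None
```

The hold marker is hooked on the unit's yellow bow handle with its gate shut. It lies flat on the bench, released, and I handed the job in at about 20 s.

I drew the marker 160 mm out of the shelf by its hook arms, laid it down and let go. Then I took it by the orange block, carried it to the unit and pushed the gate over the bar until it sprang shut.

**Last checks:**
- **Bar position:** it sits inside the hook at marker x≈70 mm, with the red gate square across both arms behind it.
- **Marker:** the block's top is at about 29 mm, so it lies flat.
- **Robot:** the gripper is well clear and touching nothing.
- **Bystanders:** the spool, screwdriver and tray look unmoved in the pictures. I did not measure them against their start positions.

**One mistake:** after the gate had closed, a stray 20 mm forward command bumped the hook's cross piece against the bar, and the marker slid 13 mm back in the grip. The gate stayed shut, and I pushed the marker forward 11 mm to seat it again before releasing. I did not record the peak force of that bump. Every force reading I took was under 4 N.

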